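# Break the locked lid stay and shut the packed sample chest

### The job

The chest with the rack of sample tubes is packed: press its locked folding lid stay down at the knee to break it, then lower that chest's lid until it is fully shut. Leave the empty chest standing open, and take your hand away.

Things in the scene. Friction and masses are not known exactly. Their poses are not given: they have to be found in the camera images.
- packed_chest: White insulated chest holding a grey rack of capped tubes: 200 mm deep (x), 170 wide (y), 120 high, fixed. Origin: centre of its underside; x from front to hinge side, y to the side with the stay, z up. Lid hinge axis along y at (100, 0, 120) mm, in the plane of the lid's underside. Stay: two flat steel links outside the +y wall, the lower 70 mm long, pinned to the wall at (-90, 97, 100) mm.
- packed_knee (a point): Centre of the round dark crosspin at the knee of the packed chest's stay, 24 mm in diameter, 28 mm long along the chest's y; while locked at (-33, 111, 141) mm in the chest's frame. A press straight down on it of 4 to 8 N carries the knee past straight; it then folds down and towards the hinge beside the wall and pulls the lid a little. 20 to 30 mm of downward travel breaks it well.
- packed_stay (a joint): Knee of the packed chest's stay: 0 locked (10 degrees past straight, against its stop), 0.17 straight, larger as it folds, about 2.3 rad with the lid shut. While it is locked the lid cannot be lowered.
- packed_lid (a joint): Lid of the packed chest, 200 mm long, 170 wide, 20 thick: 0 standing open, 1.30 rad (75 degrees) above shut and leaning to the front; grows as it comes down, 1.30 fully shut. The hinge is stiff: with the stay broken the lid stays where it is left, and a push of about 5 N near its free edge, on its outer (rear, upper) face, lowers it.
- empty_lid (a joint): Lid of the other chest, the same in size and build but with nothing in it, to be left as it is: 0 standing open, 1.30 rad shut.

How it is judged:
On the way, in this order (a step that is already met when the one before it is completed fails the run):
1. the packed chest's stay is broken: its knee is past straight (value of joint packed_stay above 0.35 rad), for 0.1 s.
2. the packed chest's lid is shut (value of joint packed_lid above 1.2 rad), for 0.2 s.
At the end, for the whole second after the job is handed in: The packed chest's lid is shut to within 0.1 rad (20 mm at its free edge) and the empty chest's lid still stands open within 0.15 rad of where it was (value of joint packed_lid above 1.2 rad and value of joint empty_lid below 0.15 rad); the robot touches nothing.
It fails at once if the empty chest's lid is lowered by more than 0.2 rad (value of joint empty_lid above 0.2 rad).
It also fails if it takes over 45 s, if anything falls off the work surface, if the arm or the gripper's body presses on something with over 40 N, if the wrist force passes 120 N, or if a joint passes its speed limit or range.

### The arm

A 6-joint arm with a two-finger parallel gripper is mounted at the origin on the work surface. World frame = base frame: x ahead of the robot, y to its left, z up, the work surface at z = 0. Lengths are in m, angles in rad, forces in N, time in s.
With the tool pointing down it reaches from about 0.3 to 0.875 m from the base axis. Payload 6.4 kg.
Tool frame: the origin (TCP) lies midway between the tips of the shut fingers; the grasp point (between the pads) lies 19 mm behind it (ctrl.tcp_to_grasp is the distance from the TCP to the grasp point, in m); z points along the fingers, y is the direction in which the jaws open and shut (so a half turn about z gives the same grasp; the last joint's range is limited). The gripper opens to 85 mm and grips with 20 to 120 N. Pads are 22 mm wide; open, the fingers measure 114 mm over their backs; the gripper's body (76 mm by 85 mm) begins 54 mm behind the grasp point. The pads swing forward as they close: fully open they stand 13 mm farther back than shut.
Start: joints at [-1.538, 0.181, 1.607, -0, 1.354, -0.206], TCP at [0.136, -0.559, 0.231] pointing down, gripper open.
Joint ranges: [-2.99, 2.99], [-0.89, 2.07], [0.3, 2.58], [-1.14, 4.28], [0, 2.63], [-3.12, 3.12]. Speed limits (rad/s): [2.57, 2.57, 3.01, 3.14, 3.14, 3.14].

### API

Orientations are given as a unit quaternion [w, x, y, z].
In Python, from bench import monitor, imaging, order, spotter, ctrl gives the robot as it stands.
- The arm moves only by the shell command python3 -m pendant 'ROWS'. ROWS is JSON, a list that holds one entry, the list of rows, each a list of 5 numbers: the shift along the world's x, y, z in mm, then the turn about the world's z in degrees, then the finger opening in mm, from 0 to 85.4. A call has 1 to 8 rows; each row shifts and turns the commanded pose from where the row before left it; what a row does not reach is not made up. A row lasts 1/8 s, in which the tool goes at most 62.5 mm and 10.7 degrees, less where a joint would pass 70% of its speed; a pose out of reach is approached as far as the arm can. A call with a gripper value outside its range is refused whole. The fingers move at their own pace and stop on an object; the grip force is fixed at half the most. Time passes only in rows, so rows that do not move let the fingers close. It gives the time, the measured TCP pose, the force and the opening at its end, in the units of the state.
- monitor.get_obs(): the state, without advancing time (a new reading comes with each control period).
- imaging.camera(name): name is "scene" or "top" or "wrist"; returns a dict with "img" (420x560x3 uint8, red, green, blue), "vfov" (degrees; the focal length in pixels is half the picture's height over the tangent of half this angle, whatever the lens; pixels are square), "cx", "cy" (the principal point, pixels), "distortion" ([k1, k2, p1, p2, k3] as OpenCV has them; the pictures are not rectified), "origin" and "orientation" of the camera in the world. Camera axes: x right, y down, z forward; pixel columns grow to the right and rows downward; lengths in m; the calibration is good to about 2 mm. A picture is of the moment at which its call begins. There is no depth.
- order.hand_in(): hands the job in, once; it reports no verdict.
Trained networks look in the newest picture that a camera, given by its name, has taken for a name from the list of things; names that differ only in an ending like _2 or _b are one class to them, and where a whole thing is asked for, a point or a joint stands for the part that bears it (a point fixed in the world has none). Each returns a list of dicts, best first, with "confidence" (0 to 1); they miss things now and then, are a little off and sometimes report something else, mostly with a low value. They report only what shows in the picture. A call takes as long as a camera call.
- spotter.recognise(camera, thing): "at" ([x, y, z] in m, in the coordinates of the camera as it stood for that picture, good to about 4 mm: the middle of the surface that is visible of it).
- spotter.tip_of(camera, thing): "at" ([x, y, z] in m, in the coordinates of the camera as it stood for that picture, good to about 4 mm: a listed point, or the origin of a listed thing).
The state is a dict: "time_s": time; "q": joint angles; "dq": joint speeds; "joint_efforts": joint torques, N m; "eef_pos": TCP position; "eef_rot": TCP orientation; "wrist_force": force on the tool from outside, world axes, zero at the start; "torque": the same for the moment, N m; "opening": opening from 0.0 (shut) to 1.0 (fully open).
Only numpy, scipy, OpenCV 4.12 (cv2) and the standard library are available. Lean on these libraries where they do the work, as an engineer would, in place of code of your own. Each camera call takes 0.05 s, during which the arm holds its last target. There are 200 camera calls.

## Working session

There is one attempt and no reset: what is moved stays moved. The work goes in short steps, Python scripts to look and compute and a shell command to move; the robot and the scene stay as the last step left them, time stands still between calls to the robot, and variables do not carry over. Pictures are saved under pics/ and viewed, about 8 in all and at most 12, crops included, and the job is handed in when it is done.

```bash
mkdir -p pics; cat > h.py <<'E'
from bench import monitor, imaging, order, spotter, ctrl
import numpy as np, cv2
from scipy.spatial.transform import Rotation as R
def rot(q): return R.from_quat([q[1],q[2],q[3],q[0]]).as_matrix()
def cam(n,f=None):
    c=imaging.camera(n)
    if f: cv2.imwrite('pics/'+f,c['img'][:,:,::-1])
    return c
def W(c,p): return rot(c['orientation'])@np.array(p)+np.array(c['origin'])
def K(c):
    f=c['img'].shape[0]/2/np.tan(np.radians(c['vfov'])/2)
    return np.array([[f,0,c['cx']],[0,f,c['cy']],[0,0,1.]])
def proj(c,P):
    Rm=rot(c['orientation']).T; t=-Rm@np.array(c['origin'])
    return cv2.projectPoints(np.array(P,float).reshape(-1,3),cv2.Rodrigues(Rm)[0],t,K(c),np.array(c['distortion'],float))[0][:,0]
E
python3 - <<'E'
from h import *
np.set_printoptions(precision=3,suppress=True)
for n in ['scene','top']:
    c=cam(n,n+'1.png'); print(n,np.array(c['origin']))
    for t in ['packed_chest','packed_knee','packed_lid','empty_lid','packed_stay']:
        for k in ('recognise','tip_of'):
            try:
                for d in getattr(spotter,k)(n,t): print(t,k,round(d['confidence'],2),W(c,d['at']))
            except Exception as e: print(t,k,e)
print(monitor.get_obs())
E
```

```text
scene [ 0.791 -0.38   0.851]
packed_chest recognise 0.63 [0.621 0.179 0.122]
packed_chest tip_of 0.63 [0.564 0.221 0.004]
packed_knee tip_of 0.42 [0.557 0.337 0.139]
packed_lid recognise 0.97 [0.645 0.194 0.245]
packed_lid tip_of it knows: packed_chest, packed_knee
empty_lid recognise 0.77 [ 0.631 -0.193  0.258]
empty_lid tip_of it knows: packed_chest, packed_knee
packed_stay tip_of it knows: packed_chest, packed_knee
top [0.458 0.063 0.885]
packed_chest recognise 0.8 [0.587 0.22  0.103]
packed_knee recognise 0.92 [0.561 0.324 0.155]
packed_knee tip_of 0.93 [0.559 0.335 0.143]
packed_lid recognise 0.65 [0.622 0.204 0.319]
packed_lid tip_of it knows: packed_chest, packed_knee
empty_lid recognise 0.67 [ 0.607 -0.168  0.317]
empty_lid tip_of it knows: packed_chest, packed_knee
packed_stay recognise 0.78 [0.602 0.306 0.165]
packed_stay tip_of it knows: packed_chest, packed_knee
{'time_s': 0.8, 'q': array([-1.538,  0.181,  1.607, -0.   ,  1.354, -0.206]), 'dq': array([-0.001,  0.001,  0.001,  0.001,  0.   , -0.001]), 'joint_efforts': array([  0.   , -44.48 , -35.167,  -0.   ,   0.001,   0.   ]), 'eef_pos': array([ 0.136, -0.559,  0.231]), 'eef_rot': array([ 0.   ,  0.993,  0.119, -0.   ]), 'wrist_force': array([-0.003,  0.094,  0.36 ]), 'torque': array([-0.012,  0.051,  0.025]), 'opening': 1.0009707218062993}
```

View pics/scene1.png

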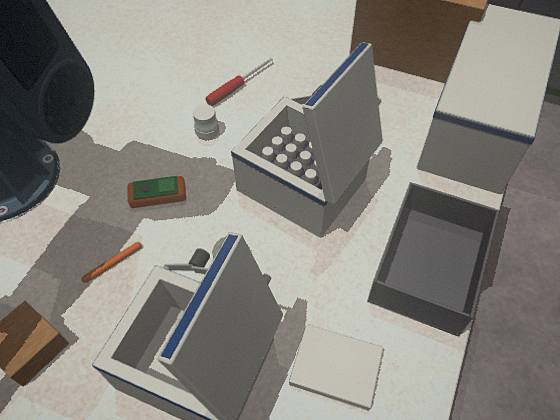

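View pics/top1.png

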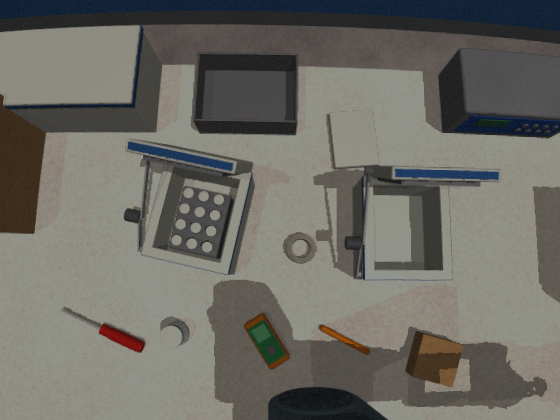

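The top view shows the packed chest on the left, with its knee at px (132,215) and its lid edge running from (127,147) to (236,167), which gives a yaw of about -10.5°. The empty chest is on the right. The scene view agrees: tubes in the far chest, none in the near one. The knee is at about (0.559, 0.335, 0.143). I'll approach along the front with the fingers shut.

```bash
python3 -m pendant '[[[24,55,6,-3,0],[24,55,6,-3,0],[24,55,6,-3,0],[24,55,6,-3,0],[24,55,6,-3,0],[24,55,6,-3,0],[24,55,6,-3,0],[24,55,6,-3,0]]]'
```

```text
time_s: 1.8
eef_pos: [0.3285, -0.117, 0.2799]
eef_rot: [0.001, 0.996, -0.091, 0.001]
wrist_force: [1.5, -1.2, -0.4]
opening: 0.002
```

```bash
python3 -m pendant '[[[24,55,0,0,0],[24,55,0,0,0],[24,55,0,0,0],[24,55,0,0,0],[20,50,0,0,0],[20,50,0,0,0],[0,0,0,0,0]]]'
```

```text
time_s: 2.68
eef_pos: [0.4643, 0.2042, 0.2788]
eef_rot: [-0.0, 0.996, -0.088, -0.0]
wrist_force: [0.7, 0.2, -0.2]
opening: -0.001
```

```bash
python3 - <<'E'
from h import *
np.set_printoptions(precision=3,suppress=True)
P=[]
for n in ['top','top','wrist','wrist','scene']:
    c=cam(n)
    for d in spotter.tip_of(n,'packed_knee')[:2]: print(n,round(d['confidence'],2),W(c,d['at']))
    for d in spotter.tip_of(n,'packed_chest')[:2]: print(n,'chest',round(d['confidence'],2),W(c,d['at']))
cam('wrist','w2.png')
E
```

```text
top chest 0.66 [0.57  0.222 0.001]
top chest 0.61 [0.572 0.221 0.003]
wrist 0.95 [0.558 0.337 0.147]
wrist chest 0.88 [0.571 0.224 0.004]
wrist 0.85 [0.554 0.336 0.146]
wrist chest 0.91 [0.567 0.223 0.003]
scene 0.58 [0.558 0.34  0.14 ]
scene chest 0.72 [0.564 0.221 0.004]
```

View pics/w2.png

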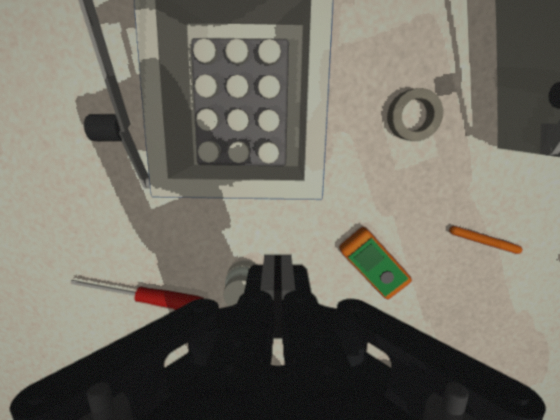

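The wrist view shows the knee pin clearly at px (103,128). The fused knee position is (0.557, 0.337, 0.144).

```bash
python3 -m pendant '[[[32,45,0,0,0],[32,45,0,0,0],[33,45,0,0,0],[0,0,-50,0,0],[0,0,-45,0,0],[0,0,-15,0,0],[0,0,0,0,0]]]'; python3 - <<'E'
from h import *
cam('top','t3.png')
E
```

```text
time_s: 4.35
eef_pos: [0.5607, 0.3362, 0.1688]
eef_rot: [0.0, 0.996, -0.09, -0.001]
wrist_force: [0.3, 0.0, 0.6]
opening: -0.001
```

View pics/t3.png

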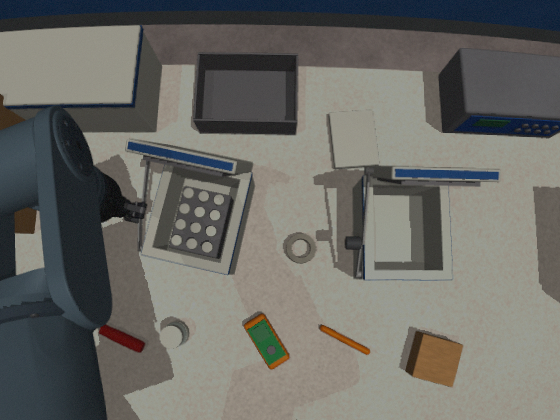

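The closed fingertips are over the knee at px (138,208) and clear of both lids. Pressing down in steps.

```bash
python3 -m pendant '[[[0,2,-8,0,0],[0,0,-6,0,0],[0,0,-6,0,0],[0,0,-6,0,0],[0,0,0,0,0]]]'
```

```text
time_s: 5.03
eef_pos: [0.5634, 0.3383, 0.1451]
eef_rot: [-0.001, 0.996, -0.09, 0.003]
wrist_force: [4.0, -0.3, 5.3]
opening: -0.001
```

```bash
python3 -m pendant '[[[0,0,-6,0,0],[0,0,-6,0,0],[0,0,-4,0,0],[0,0,0,0,0]]]'; python3 - <<'E'
from h import *
cam('scene','s4.png')
E
```

```text
time_s: 5.52
eef_pos: [0.5629, 0.3385, 0.1287]
eef_rot: [-0.001, 0.996, -0.09, 0.002]
wrist_force: [3.8, -0.4, 3.9]
opening: -0.006
```

View pics/s4.png

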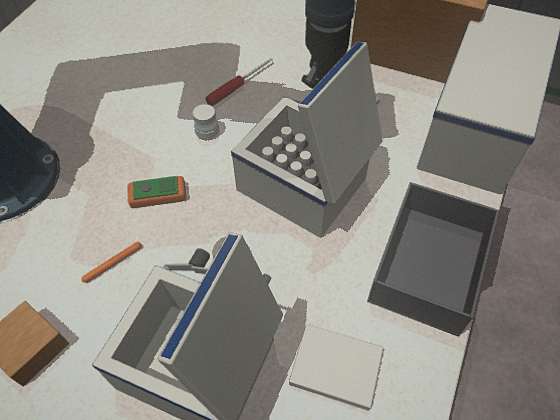

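The stay has broken, about 27 mm of travel with the force falling. I'll press a little more, then back off up and outward, and look.

```bash
python3 -m pendant '[[[0,0,-6,0,0],[0,0,0,0,0],[0,0,30,0,0],[-15,15,50,0,0],[-10,10,60,0,0],[0,0,60,0,0],[0,0,60,0,0],[0,0,40,0,0]]]'; python3 - <<'E'
from h import *
np.set_printoptions(precision=3,suppress=True)
cam('top','t5.png')
print(monitor.get_obs()['eef_pos'])
Rz=R.from_euler('z',-10.5,degrees=True).as_matrix(); o=np.array([.5695,.222,0])
# TCP waypoints for lid elevation a (deg), s from hinge
for a in [75,65,55,45,35,25,15,5,0]:
    s=165;t=np.radians(a)
    p=np.array([100-s*np.cos(t)+20*np.sin(t)+11*(a>2),0,120+s*np.sin(t)+20*np.cos(t)])/1e3
    print(a,(o+Rz@p)*1e3)
E
```

```text
time_s: 6.58
eef_pos: [0.5353, 0.3636, 0.4242]
eef_rot: [-0.0, 0.996, -0.09, 0.0]
wrist_force: [0.0, -0.1, 0.3]
opening: -0.002
[0.536 0.364 0.43 ]
75 [655.646 206.034 284.554]
65 [627.9   211.176 277.993]
55 [601.695 216.033 266.632]
45 [577.828 220.457 250.815]
35 [557.024 224.312 231.023]
25 [539.915 227.483 207.858]
15 [527.022 229.873 182.024]
5 [518.736 231.409 154.305]
0 [505.588 233.845 140.   ]
```

View pics/t5.png

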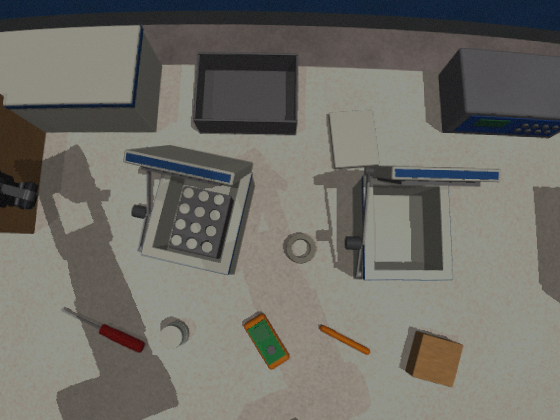

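The knee has moved to px (139,211) and the lid edge has come forward, so the stay is broken. Going over and behind the lid now.

```bash
python3 -m pendant '[[[41,-41,0,0,0],[41,-41,0,0,0],[41,-41,0,0,0],[42,-41,0,0,0],[0,0,-50,0,0],[0,0,-50,0,0],[0,0,-40,0,0],[0,0,0,0,0]]]'; python3 - <<'E'
from h import *
cam('scene','s6.png')
E
```

```text
time_s: 7.62
eef_pos: [0.698, 0.1992, 0.2751]
eef_rot: [0.001, 0.996, -0.09, -0.006]
wrist_force: [0.2, 0.4, -0.0]
opening: -0.001
```

View pics/s6.png

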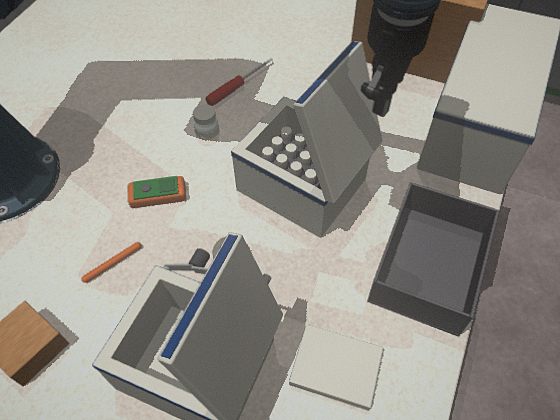

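The fingers are behind the packed lid at px (378,100). Pushing along the arc.

```bash
python3 -m pendant '[[[-35,6,0,0,0],[-35,6,0,0,0],[-14,3,-6,0,0],[-14,3,-6,0,0],[-13,2,-8,0,0],[-13,2,-8,0,0],[0,0,0,0,0]]]'
```

```text
time_s: 8.55
eef_pos: [0.5775, 0.222, 0.2561]
eef_rot: [-0.001, 0.996, -0.089, 0.002]
wrist_force: [0.4, -0.2, 0.0]
opening: 0.003
```

```bash
python3 -m pendant '[[[-11,2,-10,0,0],[-10,2,-10,0,0],[-9,2,-12,0,0],[-8,2,-12,0,0]]]'; python3 - <<'E'
from h import *
cam('scene','s7.png')
E
```

```text
time_s: 9.05
eef_pos: [0.5379, 0.2293, 0.208]
eef_rot: [0.0, 0.996, -0.09, -0.001]
wrist_force: [-0.1, -0.8, 1.3]
opening: 0.0
```

View pics/s7.png

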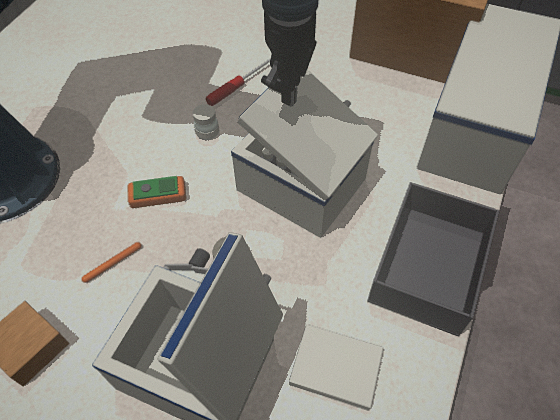

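The lid is coming down, about 20–25° from shut. I'll carry on to shut.

```bash
python3 -m pendant '[[[-6,1,-13,0,0],[-5,1,-13,0,0],[-4,1,-13,0,0],[-3,0,-13,0,0],[0,0,-8,0,0],[0,0,0,0,0]]]'
```

```text
time_s: 9.85
eef_pos: [0.5207, 0.2321, 0.1483]
eef_rot: [0.0, 0.996, -0.09, -0.001]
wrist_force: [-0.2, -0.3, 0.3]
opening: 0.0
```

```bash
python3 -m pendant '[[[0,0,-4,0,0],[0,0,-4,0,0],[0,0,-2,0,0],[0,0,0,0,0]]]'
```

```text
time_s: 10.35
eef_pos: [0.5212, 0.2324, 0.14]
eef_rot: [-0.0, 0.996, -0.09, 0.0]
wrist_force: [-3.1, 0.6, 5.5]
opening: 0.002
```

```bash
python3 -m pendant '[[[0,0,-2,0,0],[0,0,-1,0,0],[0,0,0,0,0],[0,0,0,0,0]]]'
```

```text
time_s: 10.85
eef_pos: [0.5213, 0.2324, 0.1399]
eef_rot: [0.0, 0.996, -0.09, 0.0]
wrist_force: [-10.4, -2.3, 25.0]
opening: 0.0
```

The lid is hard against its seat: z stays at 0.140 m while the force rises to 25 N. Lifting away.

```bash
python3 -m pendant '[[[0,0,10,0,0],[0,0,40,0,0],[0,0,60,0,0],[-40,0,40,0,0],[-50,-20,0,0,0],[-50,-20,0,0,0],[0,0,0,0,0],[0,0,0,0,0]]]'; python3 - <<'E'
from h import *
cam('scene','s8.png')
E
```

```text
time_s: 11.85
eef_pos: [0.3817, 0.1924, 0.2869]
eef_rot: [-0.0, 0.996, -0.09, 0.001]
wrist_force: [-0.1, -0.6, 0.1]
opening: -0.001
```

View pics/s8.png

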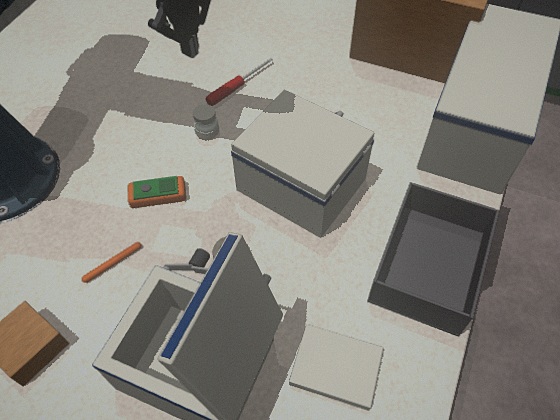

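The packed lid is shut (px 235–375, 95–200), the empty chest's lid is unchanged and the hand is clear of everything.

```bash
python3 -c "
from h import *
order.hand_in()"
```

```text
the job is handed in; nothing more can be done
```

I broke the packed chest's stay, lowered its lid until it was fully shut, and moved the hand away. I handed the job in at about 12 s of the 45 s allowed; no verdict was reported.

- **Stay:** I pressed the knee down about 33 mm with shut fingers, at about 5 N. The pictures afterwards showed the knee shifted and the lid pulled forward. I had no direct reading of the joint angle.
- **Lid:** I pushed it down from behind along its arc. It stopped with the fingertips at 0.140 m, the height of a shut lid, while the force rose to 25 N.
- **Last checks:** The final picture shows the packed lid flat on its chest and the empty chest's lid where it started. The hand was clear, with wrist force near zero. None of these checks failed or disagreed.

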